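# Fit the speed dial on the carving power unit and hold it down

### The job

Pick the speed dial off its drying stand by its edge only, because the gold face is freshly lacquered and nothing may touch it, turn it so that the flat in its hub matches the flat of the shaft on the power unit, and push it onto the shaft all the way down until the spring collar is at its stop. Finish while still gripping the dial and pressing it fully home, as if a colleague were about to tighten its screw. Leave the jar, the gold ring and the bur block where they are.

Things in the scene. Friction and masses are not known exactly. Their poses are not given: they have to be found in the camera images.
- dial: Loose speed dial, about 0.1 kg: a black disc 50 mm across and 6 mm thick on a steel hub 26 mm across and 18 mm long; 24.6 mm high in all. Origin: centre of the hub's underside; +z up, out of the face; +x to the flat of its bore, as the red line on the face points. Starts upright on the stand, hub down, a locating pin loosely in its bore: lift it straight up.
- dial_rim (a point): Centre of the disc at mid-thickness, 21 mm above the dial's origin: the height at which to grip the rim, 50 mm across.
- dial_bore (a point): Mouth of the D-shaped blind bore, at the dial's origin, open downwards, 18 mm deep, 15.8 mm in diameter, its flat 4.8 mm from the axis on the dial's +x side.
- dial_face: Freshly lacquered gold face of the dial, 42 mm in diameter and 0.6 mm proud of the middle of the disc's top, with black ticks and the red line; fixed to the dial. Origin: its centre, 24 mm above the dial's origin, same axes. Must not be touched by anything.
- dial_mark (a point): Outer end of the red line on the dial, 21 mm along the dial's +x and 24 mm above the dial's origin.
- shaft: Fixed upright brass D-shaft on the unit; it does not turn, its angle varies. 14 mm in diameter, flat 4 mm from the axis on the +x side. Origin: on its axis at the level of the unit's top panel, 70 mm above the bench; +z up. Red lines on its end, on the collar and on the dark 60 mm index plate at its foot point along +x. The dial's flat must face the same way, to about 0.1 rad.
- shaft_tip (a point): Centre of the shaft's slightly bevelled upper end, 32 mm above the shaft's origin. Apart from the collar and a 12 mm high boss under it, nothing within 50 mm of the axis stands higher than 5 mm above the panel.
- collar (a joint): Downward travel in m of the aluminium spring collar, 32 mm in diameter and 4 mm thick, round the shaft: 0 when up (its upper side 22 mm above the shaft's origin), 0.006 at its hard stop (upper side 16 mm above). The hub's underside pushes it. The spring gives about 3 N at the start and 8 N at the stop, and lifts the dial again if it is not pressed.
- unit: Fixed grey power unit with a black top panel, 170 (x) by 150 (y) by 70 mm high; origin under its centre. The shaft stands 30 mm to its -x side of the centre. May stand left or right, the stand being on the other side.
- stand: Fixed drying stand: round wooden foot 84 mm in diameter and 12 mm high, steel post 24 mm in diameter with a 30 mm cork top at 40 mm height, on which the dial's hub rests, and a 6 mm pin 7 mm high. Origin: under its centre.
- polish_jar: Loose white jar with blue cap, 44 mm in diameter, 55 mm high, standing between the unit and the stand. Origin under its centre. Leave it alone.
- wax_ring: Loose gold ring-shaped blank, 68 mm in diameter, 50 mm high, standing. Origin under its centre. Leave it alone.
- bur_block: Loose wooden block 50 (x) by 110 (y) by 28 mm with small burs standing in it, total height about 55 mm. Origin under its centre. Leave it alone.

How it is judged:
By the outcome, as a careful person would: the job done as asked, in the order asked, and still so for the second after the job is handed in, while the arm keeps its last pose, push and grip.
It also fails if it takes over 48 s, if anything falls off the work surface, if the arm or the gripper's body presses on something with over 40 N, if the wrist force passes 120 N, or if a joint passes its speed limit or range.

### The arm

A 6-joint arm with a two-finger parallel gripper is mounted at the origin on the work surface. World frame = base frame: x ahead of the robot, y to its left, z up, the work surface at z = 0. Lengths are in m, angles in rad, forces in N, time in s.
With the tool pointing down it reaches from about 0.275 to 0.85 m from the base axis. Payload 19 kg.
Tool frame: the origin (TCP) lies midway between the tips of the shut fingers; the grasp point (between the pads) lies 19 mm behind it (manip.hold_point_z is the distance from the TCP to the grasp point, in m); z points along the fingers, x is the direction in which the jaws open and shut, and the axes are right-handed (so a half turn about z gives the same grasp; the last joint's range is limited). The gripper opens to 85 mm and grips with 20 to 120 N. Pads are 22 mm wide; open, the fingers measure 114 mm over their backs; the gripper's body (76 mm by 85 mm) begins 54 mm behind the grasp point. The pads swing forward as they close: fully open they stand 13 mm farther back than shut.
Start: joints at [0.977, 0.15, 1.437, -0, 1.554, -0.134], TCP at [0.255, 0.515, 0.231] pointing down, gripper open.
Joint ranges: [-2.8, 2.8], [-0.68, 2.1], [0.12, 2.68], [-1.39, 4.53], [0.16, 2.79], [-2.81, 2.81]. Speed limits (rad/s): [1.89, 1.89, 2.22, 3.01, 3.01, 3.01].

### API

Orientations are given as a unit quaternion [w, x, y, z].
In Python, from station import manip, vision gives the robot as it stands.
- The arm moves only by the shell command python3 -m inch 'ROWS'. ROWS is JSON, a list of rows, each a list of 3 entries, a list of its own where there are three numbers: the shift along the world's x, y, z in m, then the turn about the world's z in degrees, then the finger opening in m, from 0 to 0.0854. A call has 1 to 12 rows; each row is the pose to reach, as a shift and turn from the pose commanded when the call began; what a row does not reach only later rows make up. A row lasts 1/12 s, in which the tool goes at most 41.7 mm and 7.16 degrees, less where a joint would pass 70% of its speed; a pose out of reach is approached as far as the arm can. A call with a gripper value outside its range is refused whole. The fingers move at their own pace and stop on an object; the grip force is fixed at half the most. Time passes only in rows, so rows that repeat a pose let the fingers close. It gives the time, the measured TCP pose, the force and the opening at its end, in the units of the state.
- manip.get_state(): the state, without advancing time (a new reading comes with each control period).
- vision.grab_frame(name): name is "side" or "top" or "wrist"; returns (picture, depth): 480x640x3 uint8, red, green, blue; 480x640 float32, m along the optical axis (not along the pixel's ray), 0 where there is no reading.
- vision.get_calibration(name): a dict with "camera_matrix" (3x3 intrinsics, pixels), "R" (3x3) and "t" (3): a world point X has camera coordinates R X + t. Camera axes: x right, y down, z forward; pixel columns grow to the right and rows downward; lengths in m; the calibration is good to about 2 mm. A picture is of the moment at which its call begins: read the wrist's pose just before it. get_calibration takes no time and is no camera call; for the wrist camera it gives the pose at the moment of the call.
- manip.hand_in(): hands the job in, once; it reports no verdict.
The state is a dict: "t": time; "joint_pos": joint angles; "qvel": joint speeds; "tau": joint torques, N m; "position": TCP position; "ee_rot": TCP orientation; "wrist_force": force on the tool from outside, world axes, zero at the start; "torque": the same for the moment, N m; "finger_gap": opening from 0.0 (shut) to 1.0 (fully open).
Only numpy, scipy, OpenCV 4.12 (cv2) and the standard library are available. Lean on these libraries where they do the work, as an engineer would, in place of code of your own. Each camera call takes 0.05 s, during which the arm holds its last target.

## Working session

There is one attempt and no reset: what is moved stays moved. The work goes in short steps, Python scripts to look and compute and a shell command to move; the robot and the scene stay as the last step left them, time stands still between calls to the robot, and variables do not carry over. Pictures are saved under pics/ and viewed, and the job is handed in when it is done.

```bash
ls; mkdir -p pics; python3 - <<'E'
from station import manip, vision
import cv2
for n in ["side","top","wrist"]:
    p,d=vision.grab_frame(n); cv2.imwrite(f"pics/{n}0.png",p[:,:,::-1])
    c=vision.get_calibration(n); print(n,c)
print(manip.get_state(), manip.hold_point_z)
E
```

```text
pics
side {'camera_matrix': array([[601.97325229,   0.        , 308.78087725],
       [  0.        , 601.97325229, 252.37611413],
       [  0.        ,   0.        ,   1.        ]]), 'R': array([[ 9.41214000e-01, -3.37810790e-01,  2.76212703e-04],
       [-2.19174986e-01, -6.11290751e-01, -7.60451144e-01],
       [ 2.57057448e-01,  7.15686725e-01, -6.49395088e-01]]), 't': array([-0.57181562,  0.19529893,  0.91965943])}
top {'camera_matrix': array([[567.49468637,   0.        , 327.57583877],
       [  0.        , 567.49468637, 239.91799012],
       [  0.        ,   0.        ,   1.        ]]), 'R': array([[ 0.00138331, -0.99999785,  0.00154415],
       [-0.99795849, -0.00147908, -0.06384881],
       [ 0.06385096, -0.00145267, -0.99795839]]), 't': array([0.01098652, 0.6330458 , 1.07650847])}
wrist {'camera_matrix': array([[399.73146108,   0.        , 320.59716774],
       [  0.        , 399.73146108, 229.99270431],
       [  0.        ,   0.        ,   1.        ]]), 'R': array([[ 4.44415107e-01,  8.95820856e-01, -4.54095598e-04],
       [ 8.60294212e-01, -4.26648956e-01,  2.79042180e-01],
       [ 2.49778065e-01, -1.24401216e-01, -9.60278738e-01]]), 't': array([-0.57468568, -0.03554801,  0.37930417])}
{'t': 0.15, 'joint_pos': array([ 9.76991806e-01,  1.50840324e-01,  1.43784453e+00,  3.01963124e-06,
        1.55380102e+00, -1.33997490e-01]), 'qvel': array([-0.00122386, -0.00190187, -0.00314501, -0.0003657 ,  0.00046995,
        0.00225021]), 'tau': array([ 2.87665935e-03, -7.13387132e+01, -5.71038544e+01, -1.57880727e-06,
        7.36565155e-03,  5.14783778e-05]), 'position': array([0.25508247, 0.51511791, 0.23085128]), 'ee_rot': array([ 1.81343845e-04,  8.49639614e-01,  5.27363563e-01, -4.08141576e-04]), 'wrist_force': array([ 0.4323603 , -0.28205399, -0.65387449]), 'torque': array([ 0.07288278, -0.03343838, -0.01967097]), 'finger_gap': 0.9997827277264907} 0.0187
```

View pics/side0.png

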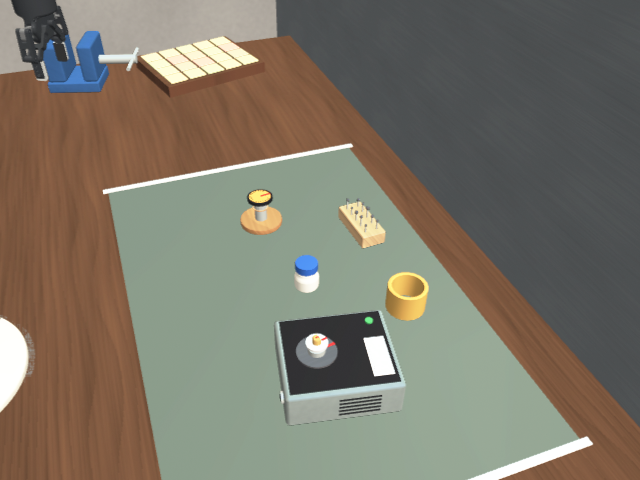

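View pics/top0.png

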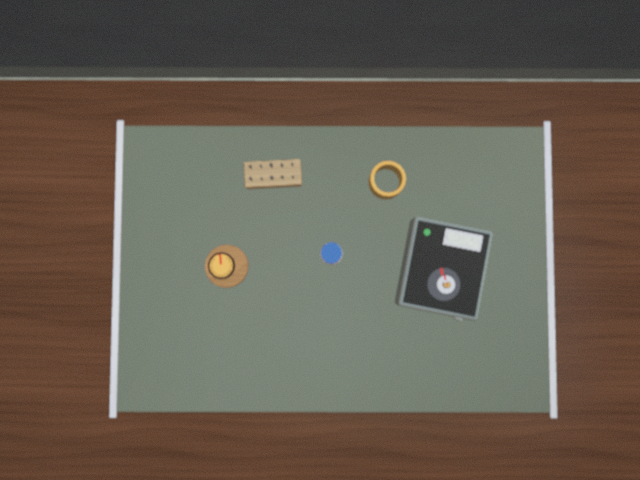

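View pics/wrist0.png

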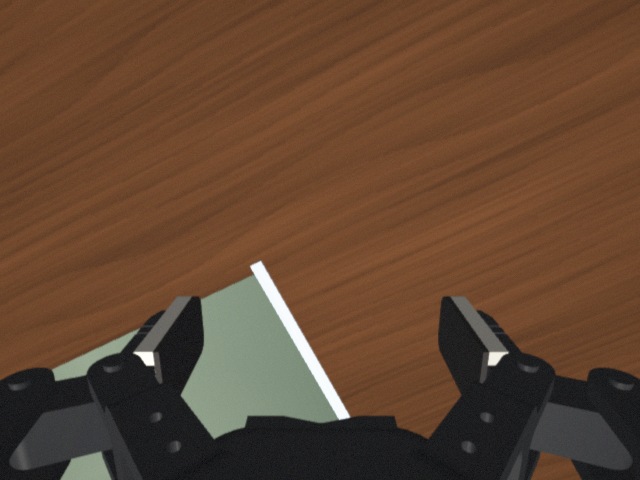

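The side view shows the dial at (260,197) and the shaft at (317,343). The top view shows the dial face at about (221,265), the shaft and collar at (446,284) and the jar at (332,253). The wrist view shows only the mat's corner. Next I'll measure the dial and shaft from masks.

```bash
cat > h.py <<'E'
import numpy as np, cv2
from station import manip, vision
def ray(c,uv):
    K,R,t=c["camera_matrix"],c["R"],c["t"]
    d=R.T@np.linalg.solve(K,[uv[0],uv[1],1.]); o=-R.T@t
    return o,d
def onz(c,uv,z):
    o,d=ray(c,uv); return o+d*(z-o[2])/d[2]
def proj(c,X):
    p=c["camera_matrix"]@(c["R"]@np.asarray(X)+c["t"]); return p[:2]/p[2]
def blob(mask,near,rad):
    m=mask.astype(np.uint8).copy(); yy,xx=np.mgrid[:480,:640]
    m[(xx-near[0])**2+(yy-near[1])**2>rad**2]=0
    n,l,s,c=cv2.connectedComponentsWithStats(m)
    i=1+np.argmax(s[1:,4]); return s[i],c[i],(l==i)
E
python3 - <<'E'
from h import *
p=cv2.imread("pics/top0.png"); c=vision.get_calibration("top")
hsv=cv2.cvtColor(p,cv2.COLOR_BGR2HSV)
H,S,V=[hsv[...,i].astype(int) for i in range(3)]
red=((H<7)|(H>173))&(S>150)&(V>110)
gold=(H>12)&(H<28)&(S>130)&(V>140)
s,g,_=blob(gold|red,(221,265),16); print("gold",s,g,onz(c,g,.064))
s,r,_=blob(red,(221,265),20); print("red dial",s,r,onz(c,r,.064))
s,r2,_=blob(red,(443,273),16); print("red plate",s,r2,onz(c,r2,.074))
white=(S<60)&(V>150)
s,w,_=blob(white,(446,284),16); print("collar",s,w,onz(c,w,.092))
big=np.hstack([cv2.resize(p[235:300,190:255],(400,400),interpolation=2),cv2.resize(p[250:315,412:477],(400,400),interpolation=2)])
cv2.imwrite("pics/topz.png",big)
c=vision.get_calibration("side");q=cv2.imread("pics/side0.png")
hsv=cv2.cvtColor(q,cv2.COLOR_BGR2HSV);H,S,V=[hsv[...,i].astype(int) for i in range(3)]
gold=(H>12)&(H<32)&(S>130)&(V>140);red=((H<7)|(H>173))&(S>150)&(V>110)
s,g,_=blob(gold|red,(260,197),14); print("side gold",s,g,onz(c,g,.064))
s,w,_=blob((S<60)&(V>150),(317,345),14); print("side collar",s,w,onz(c,w,.09))
E
```

```text
gold [209 254  24  24 415] [220.77349398 265.43614458] [0.58264537 0.20941442 0.064     ]
red dial [219 254   1   1   1] [219. 254.] [0.60380016 0.21298108 0.064     ]
red plate [441 269   2   5   6] [441.33333333 271.16666667] [ 0.57254103 -0.1964817   0.074     ]
collar [437 275  19  19 252] [445.6547619  284.30952381] [ 0.54879801 -0.20035059  0.092     ]
side gold [249 190  22  13  99] [259.16161616 196.26262626] [0.58022252 0.21156907 0.064     ]
side collar [305 333  25  25 354] [316.61864407 345.42937853] [ 0.54594365 -0.20448096  0.09      ]
```

View pics/topz.png

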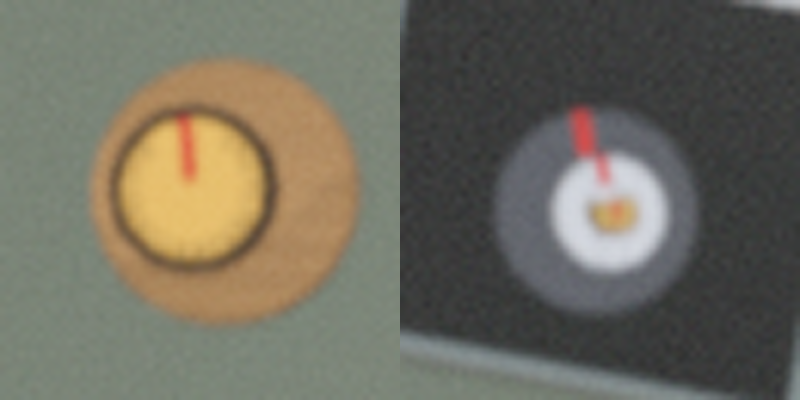

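```bash
python3 - <<'E'
from h import *
c=vision.get_calibration("wrist"); s=manip.get_state()
o=-c["R"].T@c["t"]; print("cam-tcp",o-s["position"])
for nm,X,z in (("dial",[.5815,.2105,.064],.23),("shaft",[.548,-.202,.095],.26)):
    # TCP so that pixel (320,190) looks at X, same yaw
    d=c["R"].T@np.linalg.solve(c["camera_matrix"],[320,190,1.]); off=o-s["position"]
    cz=z+off[2]; cam=np.array(X)-d*(X[2]-cz)/d[2]; print(nm,cam-off, cam-off-s["position"])
E
```

```text
cam-tcp [-0.06384358  0.03171689  0.14304488]
dial [0.59435421 0.20475704 0.23      ] [ 0.33927174 -0.31036087 -0.00085128]
shaft [ 0.5610192 -0.207827   0.26     ] [ 0.30593673 -0.72294491  0.02914872]
```

```bash
python3 -m inch '[[[0.339,-0.310,0],0,0.0854],[[0.339,-0.310,0],0,0.0854],[[0.339,-0.310,0],0,0.0854],[[0.339,-0.310,0],0,0.0854],[[0.339,-0.310,0],0,0.0854],[[0.339,-0.310,0],0,0.0854],[[0.339,-0.310,0],0,0.0854],[[0.339,-0.310,0],0,0.0854],[[0.339,-0.310,0],0,0.0854],[[0.339,-0.310,0],0,0.0854],[[0.339,-0.310,0],0,0.0854],[[0.339,-0.310,0],0,0.0854]]'
python3 -m inch '[[[0,0,0],0,0.0854],[[0,0,0],0,0.0854]]'
```

```text
t: 1.15
position: [0.598, 0.2002, 0.23]
ee_rot: [0.001, 0.851, 0.525, -0.001]
wrist_force: [-0.0, 0.1, 0.5]
finger_gap: 1.0
t: 1.32
position: [0.5939, 0.2053, 0.2308]
ee_rot: [-0.0, 0.85, 0.527, -0.0]
wrist_force: [0.0, -0.3, -0.8]
finger_gap: 0.999
```

```bash
python3 - <<'E'
from h import *
import json
c=vision.get_calibration("wrist"); s=manip.get_state()
p,d=vision.grab_frame("wrist"); cv2.imwrite("pics/w1.png",p[:,:,::-1])
np.savez("w1.npz",d=d,**c); print(s["position"],s["qvel"])
E
python3 -m inch '[[[-0.033,-0.413,0.03],0,0.0854],[[-0.033,-0.413,0.03],0,0.0854],[[-0.033,-0.413,0.03],0,0.0854],[[-0.033,-0.413,0.03],0,0.0854],[[-0.033,-0.413,0.03],0,0.0854],[[-0.033,-0.413,0.03],0,0.0854],[[-0.033,-0.413,0.03],0,0.0854],[[-0.033,-0.413,0.03],0,0.0854],[[-0.033,-0.413,0.03],0,0.0854],[[-0.033,-0.413,0.03],0,0.0854],[[-0.033,-0.413,0.03],0,0.0854],[[-0.033,-0.413,0.03],0,0.0854]]'
python3 -m inch '[[[0,0,0],0,0.0854],[[0,0,0],0,0.0854],[[0,0,0],0,0.0854]]'
python3 - <<'E'
from h import *
c=vision.get_calibration("wrist"); s=manip.get_state()
p,d=vision.grab_frame("wrist"); cv2.imwrite("pics/w2.png",p[:,:,::-1])
np.savez("w2.npz",d=d,**c); print(s["position"],s["qvel"])
E
```

```text
[0.59390915 0.20531604 0.23084755] [ 0.02706407 -0.01744321  0.00997301 -0.00016829  0.0006039   0.00172098]
t: 2.37
position: [0.5608, -0.2082, 0.2614]
ee_rot: [0.0, 0.85, 0.527, 0.0]
wrist_force: [0.1, 1.0, 1.2]
finger_gap: 0.996
t: 2.62
position: [0.5614, -0.2061, 0.2615]
ee_rot: [0.0, 0.849, 0.528, 0.0]
wrist_force: [-0.0, 0.9, -0.3]
finger_gap: 1.001
[ 0.56141483 -0.20607168  0.26148023] [-0.00457701  0.00272065 -0.00329664 -0.00282132 -0.00160053 -0.00162624]
```

View pics/w1.png

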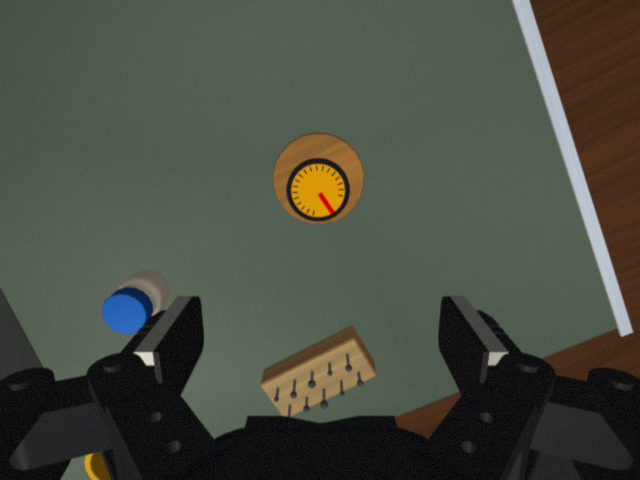

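View pics/w2.png

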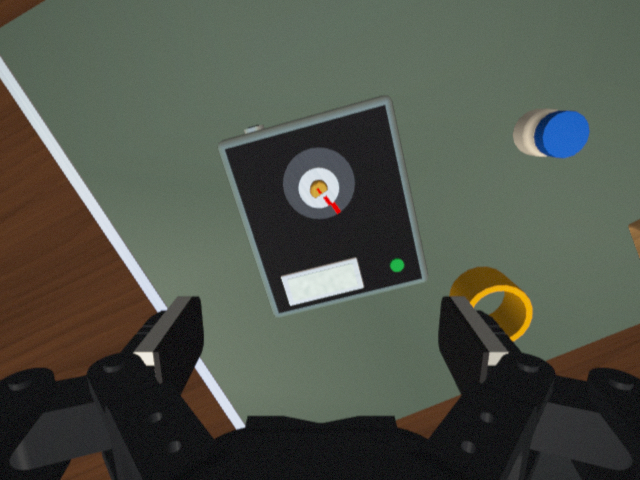

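Wrist view 1 shows the dial face at (318,190), with its red line pointing to (332,213). View 2 shows the collar at (319,188), the shaft end at (318,188) and the red line running to (340,212).

```bash
cat > meas.py <<'E'
from h import *
def masks(f):
    hsv=cv2.cvtColor(cv2.imread(f),cv2.COLOR_BGR2HSV); H,S,V=[hsv[...,i].astype(int) for i in range(3)]
    return H,S,V,((H<7)|(H>173))&(S>170)&(V>100)
def circ(m):
    cs,_=cv2.findContours(m.astype(np.uint8),cv2.RETR_EXTERNAL,cv2.CHAIN_APPROX_NONE)
    k=max(cs,key=cv2.contourArea); return cv2.convexHull(k)[:,0,:]
def fit(c,pts,z):
    P=np.array([onz(c,q,z)[:2] for q in pts]); A=np.c_[2*P,np.ones(len(P))]
    x=np.linalg.lstsq(A,(P**2).sum(1),rcond=None)[0]; return x[:2],2*np.sqrt(x[2]+x[0]**2+x[1]**2)
def lineang(c,m,z,cen):
    ys,xs=np.nonzero(m); P=np.array([onz(c,q,z)[:2] for q in zip(xs,ys)])
    mu=P.mean(0); u=np.linalg.svd(P-mu)[2][0]
    if u@(mu-cen)<0:u=-u
    return np.degrees(np.arctan2(u[1],u[0])),np.degrees(np.arctan2(*(mu-cen)[::-1])),len(P)
E
python3 - <<'E'
from meas import *
c=np.load("w1.npz"); H,S,V,red=masks("pics/w1.png")
gold=(H>12)&(H<32)&(S>200)&(V>170)
_,g,m=blob(gold|red,(318,190),32)
m=cv2.morphologyEx(m.astype(np.uint8),cv2.MORPH_CLOSE,np.ones((5,5)))
cen,dia=fit(c,circ(m),.064); print("face",g,cen,dia)
_,_,r=blob(red,(326,203),18); print("dial mark angles",lineang(c,r,.064,cen))
dd=c["d"]; y,x=190,318; o,d=ray(c,(x,y)); print("depth z face",(o+d*dd[y,x])[2])
c=np.load("w2.npz"); H,S,V,red=masks("pics/w2.png"); dd=c["d"]
_,g,m=blob((S<70)&(V>140),(319,188),26); cen,dia=fit(c,circ(m),.092); print("collar",g,cen,dia)
_,g,m=blob((H>8)&(H<32)&(S>100)&(V>100)|red&(np.hypot(*(np.mgrid[:480,:640]-np.array([188,318])[:,None,None]))<9),(318,188),11); cen2,dia=fit(c,circ(m),.102); print("tip",g,cen2,dia)
for q,n in(((318,188),"tip"),((312,180),"collar"),((295,195),"plate"),((300,240),"panel")):
    o,d=ray(c,q); print(n,(o+d*dd[q[1],q[0]])[2])
pl=(V>55)&(V<125)&(S<90); 
_,g,m=blob(pl|red|((S<70)&(V>140)),(319,184),39); cenp,dia=fit(c,circ(m),.071); print("plate",g,cenp,dia)
_,_,r=blob(red,(335,207),14)
for cc,z in((cenp,.071),): print("plate mark",lineang(c,r,z,cc),lineang(c,r,z,cen))
z=cv2.resize(cv2.imread("pics/w2.png")[140:240,270:370],(600,600),interpolation=2); cv2.imwrite("pics/w2z.png",z)
E
```

```text
face [317.84210526 190.23582996] [0.58070733 0.20927316] 0.04141475704976184
dial mark angles (np.float64(6.573013194830075), np.float64(6.998100667037106), 85)
depth z face 0.06545067305466262
collar [318.06965649 186.78148855] [ 0.54711447 -0.20088952] 0.032439909956148684
tip [317.58706468 187.95522388] [ 0.54564763 -0.20081237] 0.01250278884976703
tip 0.10326321816191131
collar 0.09115423572577058
plate 0.07337085327954679
panel 0.06980753823087416
plate [318.43068392 182.28333773] [ 0.54742478 -0.20103806] 0.06066468901320301
plate mark (np.float64(17.416816479218543), np.float64(7.2032445710807655), 83) (np.float64(17.416816479218543), np.float64(6.7377928848645405), 83)
```

View pics/w2z.png

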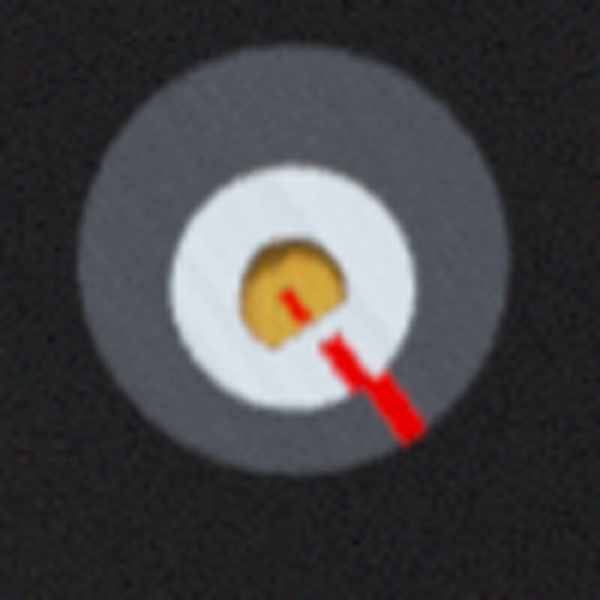

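```bash
python3 - <<'E'
from meas import *
c=np.load("w2.npz"); H,S,V,red=masks("pics/w2.png")
_,_,r=blob(red,(335,207),18)
yy,xx=np.mgrid[:480,:640]; s=(xx-318.1)*.5+(yy-186.8)*.85
dist=np.hypot(xx-318.3,yy-187.8)  # from collar centre
C=np.array([.5473,-.2010])
for n,m,z in (("collar",r&(dist<19),.092),("plate",r&(dist>23),.071)):
    print(n,lineang(c,m,z,C))
# flat edge of shaft from brass mask: chord
_,g,m=blob((H>8)&(H<32)&(S>100)&(V>60)|(red&(dist<9)),(318,188),12)
P=np.array([onz(c,q,.102)[:2] for q in zip(*np.nonzero(m)[::-1])])
for a in range(-10,40,5):
    u=np.array([np.cos(np.radians(a)),np.sin(np.radians(a))]); pr=P@u; print(a,round(1000*(pr.max()-pr.min()),1),end="; ")
c=vision.get_calibration("top"); p=cv2.imread("pics/top0.png")
_,_,_,red=masks("pics/top0.png")
hs=cv2.cvtColor(p,cv2.COLOR_BGR2HSV).astype(int); red=((hs[...,0]<8)|(hs[...,0]>172))&(hs[...,1]>110)&(hs[...,2]>80)
_,_,m=blob(red,(443,273),16); print("\ntop",lineang(c,m,.071,np.array([.548,-.2005])))
_,_,m=blob(red,(221,258),10); print("top dial",lineang(c,m,.064,np.array([.582,.2095])))
E
```

```text
collar (np.float64(12.0154210490811), np.float64(9.14183347518609), 24)
plate (np.float64(4.28496381580554), np.float64(8.599376490669531), 45)
-10 12.0; -5 11.5; 0 11.1; 5 10.7; 10 10.7; 15 10.8; 20 10.9; 25 11.1; 30 11.2; 35 11.5; 
top (np.float64(7.105783140718222), np.float64(8.183606232015634), 21)
top dial (np.float64(0.7724942029380953), np.float64(6.0664714642778055), 3)
```

```bash
python3 -c "
from h import *
s=manip.get_state();print(s['t'],s['position'],s['wrist_force'],s['qvel'].round(4))"
python3 -m inch '[[[0.020,0.417,-0.10],0,0.0854],[[0.020,0.417,-0.10],0,0.0854],[[0.020,0.417,-0.10],0,0.0854],[[0.020,0.417,-0.10],0,0.0854],[[0.020,0.417,-0.10],0,0.0854],[[0.020,0.417,-0.10],0,0.0854],[[0.020,0.417,-0.10],0,0.0854],[[0.020,0.417,-0.10],0,0.0854],[[0.020,0.417,-0.10],0,0.0854],[[0.020,0.417,-0.10],0,0.0854],[[0.020,0.417,-0.10],0,0.0854],[[0.020,0.417,-0.10],0,0.0854]]'
python3 -m inch '[[[0,0,0],0,0.0854],[[0,0,0],0,0.0854],[[0,0,0],0,0.0854],[[0,0,0],0,0.0854],[[0,0,0],0,0.0854],[[0,0,0],0,0.0854]]'
python3 - <<'E'
from h import *
c=vision.get_calibration("wrist"); s=manip.get_state()
p,d=vision.grab_frame("wrist"); cv2.imwrite("pics/w3.png",p[:,:,::-1])
np.savez("w3.npz",d=d,**c); print(s["position"],s["qvel"].round(4))
s=manip.get_state(); print(s["position"])
E
```

```text
2.6667 [ 0.56141448 -0.20626659  0.26145714] [-0.26751206 -0.8619494   0.0554492 ] [-0.0064  0.0039 -0.0038 -0.0001 -0.0013 -0.0018]
t: 3.67
position: [0.58, 0.2132, 0.16]
ee_rot: [-0.001, 0.848, 0.529, -0.001]
wrist_force: [0.4, -0.1, 0.3]
finger_gap: 1.002
t: 4.17
position: [0.5813, 0.2086, 0.1615]
ee_rot: [0.0, 0.85, 0.527, 0.0]
wrist_force: [-0.1, 0.9, -0.8]
finger_gap: 1.0
[0.58132538 0.20864383 0.16152332] [ 0.006   0.0023  0.0002 -0.      0.0003  0.0009]
[0.58127322 0.20879096 0.16142893]
```

View pics/w3.png

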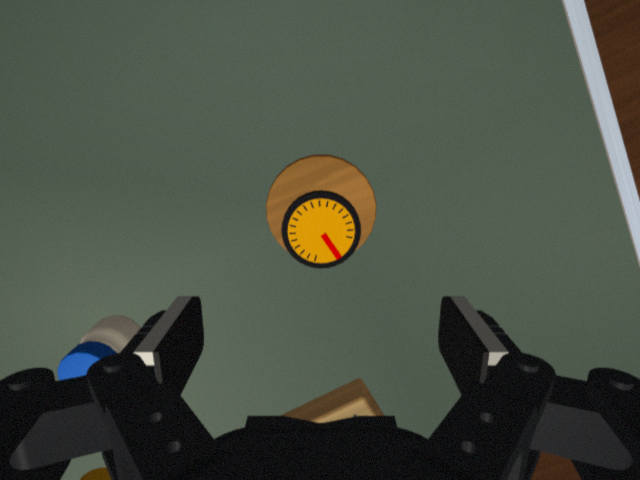

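The dial face is at (321,230), centred between the fingers, with its red line pointing to (339,258).

```bash
python3 - <<'E'
from meas import *
c=np.load("w3.npz"); H,S,V,red=masks("pics/w3.png")
gold=(H>12)&(H<32)&(S>200)&(V>170)
_,g,m=blob(gold|red,(321,230),38)
m=cv2.morphologyEx(m.astype(np.uint8),cv2.MORPH_CLOSE,np.ones((5,5)))
cen,dia=fit(c,circ(m),.064); print("face",g,cen,dia)
_,_,r=blob(red,(331,246),22); print("mark",lineang(c,r,.064,cen))
# outer disc: dark + face
dark=(V<60); _,g,m=blob(dark|gold|red,(321,230),41); print("disc",fit(c,circ(m),.0635))
E
```

```text
face [320.93947283 230.65831435] [0.58088529 0.20907188] 0.04171558170523455
mark (np.float64(6.871614449061046), np.float64(6.664942988345118), 143)
disc (array([0.58052471, 0.20918048]), np.float64(0.04987841706592101))
```

```bash

python3 -m inch '[[[0,0,-0.03],0,0.0854],[[0,0,-0.06],0,0.0854],[[0,0,-0.085],0,0.0854],[[0,0,-0.105],0,0.0854],[[0,0,-0.117],0,0.0854],[[0,0,-0.122],0,0.0854],[[0,0,-0.122],0,0.0854],[[0,0,-0.122],0,0.0854],[[0,0,-0.122],0,0.0854],[[0,0,-0.122],0,0.0854]]'
python3 - <<'E'
from h import *
p,d=vision.grab_frame("wrist"); cv2.imwrite("pics/w4.png",p[:,:,::-1])
p,d=vision.grab_frame("side"); cv2.imwrite("pics/s4.png",cv2.resize(p[120:280,180:380,::-1],(800,600)))
print(manip.get_state()["position"])
E
```

```text
t: 5.05
position: [0.5818, 0.2094, 0.0405]
ee_rot: [0.0, 0.85, 0.527, 0.001]
wrist_force: [-0.7, -0.0, 0.6]
finger_gap: 0.998
[0.5815146  0.20932541 0.04011066]
```

View pics/w4.png

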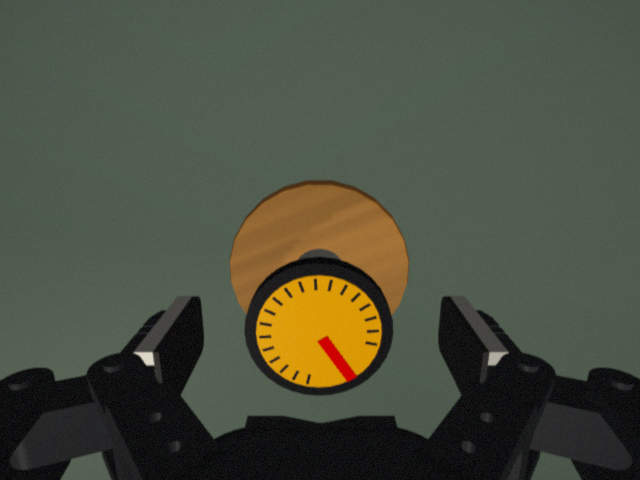

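View pics/s4.png

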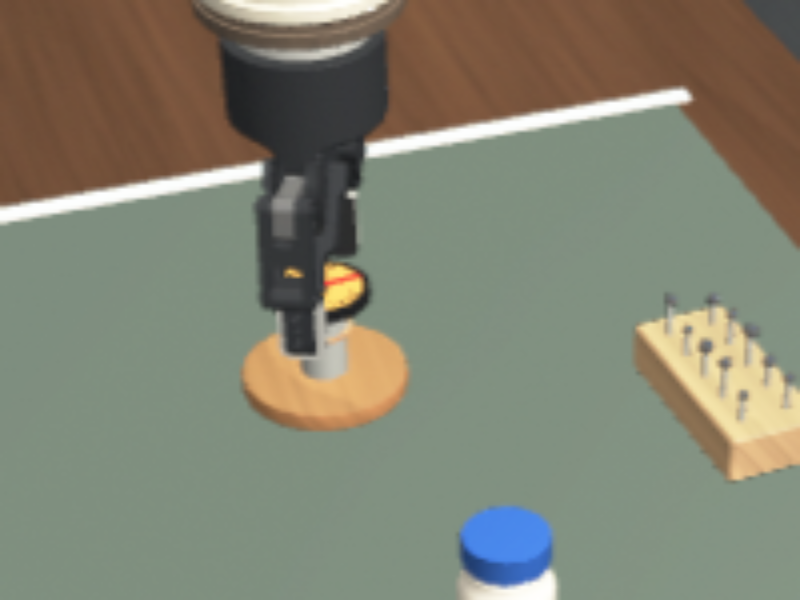

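The wrist view shows the dial centred between the open pads at about (319,327). The side view shows the fingers straddling the rim above the foot. I'll close now.

```bash

python3 -m inch '[[[0,0,0],0,0.06],[[0,0,0],0,0.06],[[0,0,0],0,0.055],[[0,0,0],0,0.052],[[0,0,0],0,0.045],[[0,0,0],0,0.03],[[0,0,0],0,0.02],[[0,0,0],0,0.02],[[0,0,0],0,0.02]]'
python3 - <<'E'
from h import *
c=vision.get_calibration("wrist")
p,d=vision.grab_frame("wrist"); cv2.imwrite("pics/w5.png",p[:,:,::-1]);np.savez("w5.npz",d=d,**c)
p,d=vision.grab_frame("side"); cv2.imwrite("pics/s5.png",cv2.resize(p[150:230,210:310,::-1],(800,600)))
print(manip.get_state())
E
```

```text
t: 5.9
position: [0.5813, 0.2093, 0.0397]
ee_rot: [0.0, 0.85, 0.527, 0.0]
wrist_force: [-2.9, -0.8, 6.1]
finger_gap: 0.556
{'t': 6.0, 'joint_pos': array([ 2.20994198e-01,  3.67335627e-01,  1.56830452e+00, -8.74487723e-05,
        1.20560489e+00, -8.90001526e-01]), 'qvel': array([-0.00161188,  0.00050906, -0.00271337,  0.0008149 , -0.00091742,
       -0.0014412 ]), 'tau': array([-1.27790817e-01, -8.10224462e+01, -4.91560972e+01,  2.58789532e-02,
       -7.05853365e-01,  1.35279292e-04]), 'position': array([0.58129211, 0.20928249, 0.03976817]), 'ee_rot': array([9.56418153e-05, 8.49629745e-01, 5.27379621e-01, 1.50767412e-04]), 'wrist_force': array([-2.14776784, -1.55434716,  6.22648028]), 'torque': array([-0.05883704,  0.36354432,  0.02377047]), 'finger_gap': 0.5565487456485836}
```

View pics/w5.png

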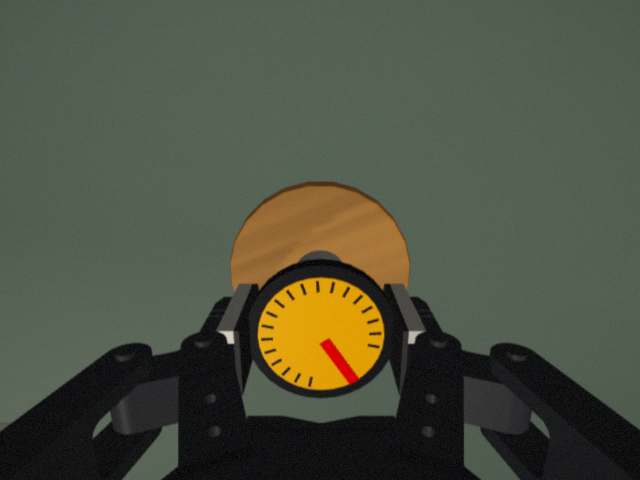

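View pics/s5.png

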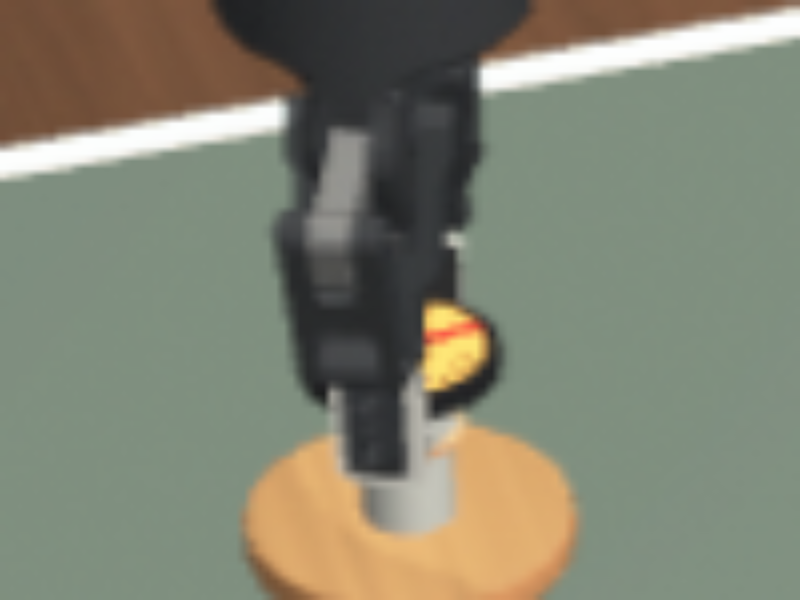

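Gripped: the rim sits between the pads at columns 250 to 390, and nothing is over the face. I'll lift straight up and check.

```bash

python3 -m inch '[[[0,0,0.004],0,0.02],[[0,0,0.010],0,0.02],[[0,0,0.018],0,0.02],[[0,0,0.028],0,0.02],[[0,0,0.042],0,0.02],[[0,0,0.06],0,0.02],[[0,0,0.08],0,0.02],[[0,0,0.10],0,0.02],[[0,0,0.12],0,0.02],[[0,0,0.12],0,0.02],[[0,0,0.12],0,0.02],[[0,0,0.12],0,0.02]]'
python3 - <<'E'
from h import *
c=vision.get_calibration("wrist")
p,d=vision.grab_frame("wrist"); cv2.imwrite("pics/w6.png",p[:,:,::-1]);np.savez("w6.npz",d=d,**c)
p,d=vision.grab_frame("side"); cv2.imwrite("pics/s6.png",cv2.resize(p[110:230,185:335,::-1],(800,600)))
s=manip.get_state();print(s["position"],s["wrist_force"],s["torque"],s["finger_gap"])
E
```

```text
t: 7.0
position: [0.5809, 0.2092, 0.1591]
ee_rot: [-0.0, 0.85, 0.527, -0.0]
wrist_force: [-1.1, 0.2, -1.2]
finger_gap: 0.558
[0.58075453 0.209156   0.15837026] [ 0.6445237  -0.49089718 -0.91283343] [-0.02441921  0.00139235 -0.05031467] 0.5561257913712867
```

View pics/w6.png

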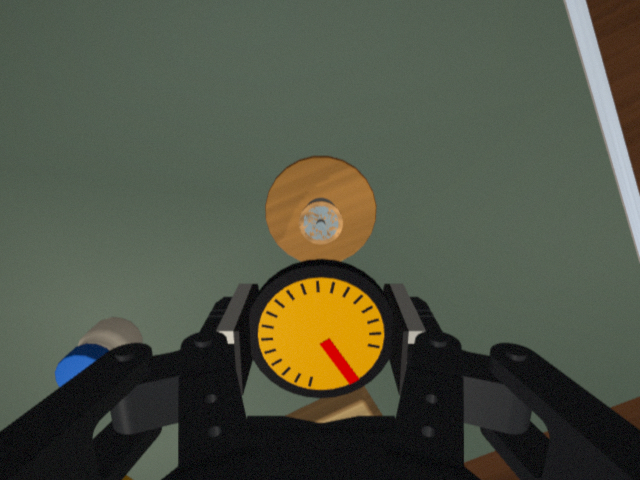

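View pics/s6.png

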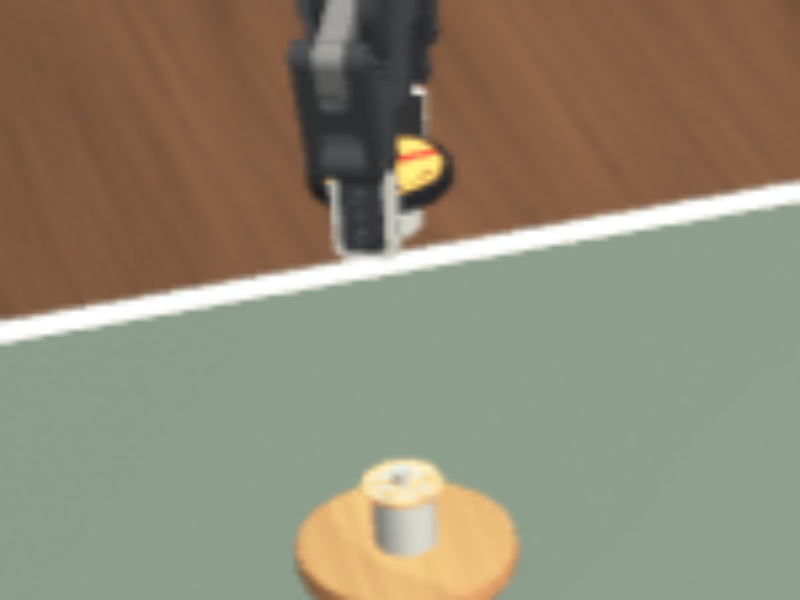

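The dial is lifted off the stand. Its face is at (321,335) in the wrist view and looks level, and the stand top at (321,222) is empty.

```bash
python3 - <<'E'
from meas import *
for n in("w5","w6"):
    c=dict(np.load(n+".npz")); H,S,V,red=masks(f"pics/{n}.png"); dd=c["d"]
    gold=(H>12)&(H<32)&(S>200)&(V>150)
    _,g,m=blob(gold|red,(321,335),68)
    m=cv2.morphologyEx(m.astype(np.uint8),cv2.MORPH_CLOSE,np.ones((7,7)))
    z=.064 if n=="w5" else .064+.1588-.0397
    cen,dia=fit(c,circ(m),z); print(n,"face",cen,dia, cv2.fitEllipse(circ(m)))
    _,_,r=blob(red,(340,362),32); print("mark",lineang(c,r,z,cen))
    ys,xs=np.nonzero(cv2.erode(m,np.ones((9,9)))); K=c["camera_matrix"]; D=dd[ys,xs]; ok=D>0
    P=np.c_[(xs-K[0,2])/K[0,0]*D,(ys-K[1,2])/K[1,1]*D,D][ok]; P=(P-c["t"])@c["R"]
    nrm=np.linalg.svd(P-P.mean(0),full_matrices=False)[2][2]; print("plane mean",P.mean(0),"normal",nrm*np.sign(nrm[2]))
E
```

```text
w5 face [0.58144792 0.20914804] 0.042247947457664636 ((320.5937805175781, 333.44219970703125), (112.20498657226562, 125.79134368896484), 90.75818634033203)
mark (np.float64(6.797173361582675), np.float64(6.641684485335454), 520)
plane mean [0.58024964 0.20972032 0.06496523] normal [ 0.00240454 -0.00205745  0.99999499]
w6 face [0.58124487 0.20901722] 0.04229143225856679 ((320.6307373046875, 333.4324645996094), (112.18631744384766, 125.6666488647461), 90.72111511230469)
mark (np.float64(6.801906594869468), np.float64(6.658860742328546), 523)
plane mean [0.57997887 0.20963779 0.18420925] normal [ 1.75583231e-03 -7.17042731e-04  9.99998201e-01]
```

```bash

python3 -m inch '[[[-0.003,-0.035,0.01],2,0.02],[[-0.006,-0.070,0.02],2,0.02],[[-0.009,-0.11,0.03],2,0.02],[[-0.013,-0.15,0.03],2,0.02],[[-0.016,-0.19,0.03],2,0.02],[[-0.019,-0.23,0.03],2,0.02],[[-0.022,-0.27,0.03],2,0.02],[[-0.025,-0.31,0.03],2,0.02],[[-0.029,-0.35,0.02],2,0.02],[[-0.031,-0.38,0.01],2,0.02],[[-0.033,-0.40,0],2,0.02],[[-0.034,-0.41,0],2,0.02]]'
python3 -m inch '[[[0,0,0],0,0.02],[[0,0,0],0,0.02],[[0,0,0],0,0.02],[[0,0,0],0,0.02],[[0,0,0],0,0.02],[[0,0,0],0,0.02],[[0,0,0],0,0.02],[[0,0,0],0,0.02]]'
python3 - <<'E'
from h import *
c=vision.get_calibration("wrist")
p,d=vision.grab_frame("wrist"); cv2.imwrite("pics/w7.png",p[:,:,::-1]);np.savez("w7.npz",d=d,**c)
c=vision.get_calibration("side")
p,d=vision.grab_frame("side"); cv2.imwrite("pics/s7full.png",p[:,:,::-1]); cv2.imwrite("pics/s7.png",cv2.resize(p[250:400,230:430,::-1],(800,600)))
s=manip.get_state();print(s["position"],s["wrist_force"],s["torque"],s["finger_gap"])
E
```

```text
t: 8.1
position: [0.5457, -0.2029, 0.1564]
ee_rot: [-0.002, 0.841, 0.541, -0.001]
wrist_force: [-1.3, -0.5, -2.2]
finger_gap: 0.553
t: 8.77
position: [0.5472, -0.2005, 0.1594]
ee_rot: [0.0, 0.84, 0.542, -0.0]
wrist_force: [-0.1, -0.8, -1.8]
finger_gap: 0.551
[ 0.54720679 -0.2006633   0.15930932] [-0.18140444 -0.32052011 -0.56378224] [0.02556629 0.01834831 0.04410332] 0.5541339708777495
```

View pics/w7.png

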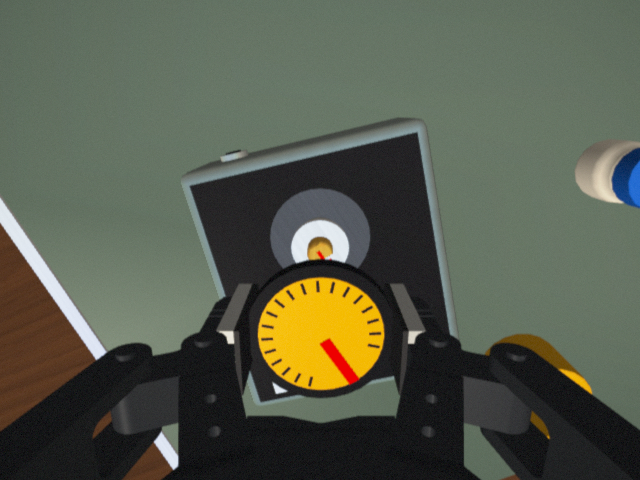

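View pics/s7.png

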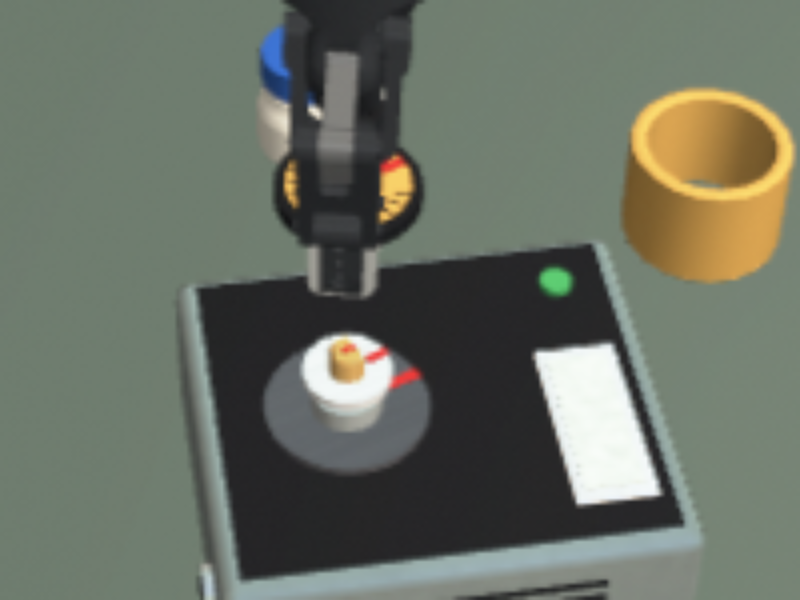

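The wrist view shows the dial at (321,334) ready above the shaft, with the collar's visible arc at (320,245) and the plate at (320,237). The side view shows the gripper clear of the shaft.

```bash
python3 - <<'E'
from meas import *
c=dict(np.load("w7.npz")); H,S,V,red=masks("pics/w7.png")
gold=(H>12)&(H<32)&(S>200)&(V>150)
_,g,m=blob(gold|red,(321,335),68)
m=cv2.morphologyEx(m.astype(np.uint8),cv2.MORPH_CLOSE,np.ones((7,7)))
hull=circ(m); z=.1836; cen,dia=fit(c,hull,z); print("face",cen,dia)
_,_,r=blob(red,(340,362),32); print("mark",lineang(c,r,z,cen))
yy,xx=np.mgrid[:480,:640]
def arc(mask,ymax,z,near,rad):
    _,_,m=blob(mask,near,rad); h=circ(m); h=h[h[:,1]<ymax]; print(len(h),fit(c,h,z))
arc((S<70)&(V>140),250,.092,(320,240),34)
_,_,m=blob(((V>55)&(V<125)&(S<90)|((S<70)&(V>140)))&(yy<275),(320,235),56)
h=circ(m); h=h[h[:,1]<258]; print("plate",fit(c,h,.072))
E
```

```text
face [ 0.54744127 -0.20054662] 0.042376546061002135
mark (np.float64(8.944527092482756), np.float64(8.48749940341101), 511)
15 (array([ 0.54703025, -0.2009729 ]), np.float64(0.03224947576037503))
plate (array([ 0.54744076, -0.20111964]), np.float64(0.06062899915990936))
```

```bash

python3 -m inch '[[[0,0,-0.015],0,0.02],[[0,0,-0.030],0,0.02],[[0,0,-0.042],0,0.02],[[0,0,-0.049],0,0.02],[[0,0,-0.052],0,0.02],[[0,0,-0.052],0,0.02],[[0,0,-0.052],0,0.02],[[0,0,-0.052],0,0.02],[[0,0,-0.052],0,0.02],[[0,0,-0.052],0,0.02]]'
python3 -m inch '[[[0,0,-0.002],0,0.02],[[0,0,-0.004],0,0.02],[[0,0,-0.005],0,0.02],[[0,0,-0.006],0,0.02],[[0,0,-0.007],0,0.02],[[0,0,-0.008],0,0.02],[[0,0,-0.008],0,0.02],[[0,0,-0.008],0,0.02]]'
python3 - <<'E'
from h import *
s=manip.get_state();print(s["position"],s["wrist_force"],s["torque"],s["finger_gap"])
p,d=vision.grab_frame("side"); cv2.imwrite("pics/s8.png",cv2.resize(p[280:400,240:400,::-1],(800,600)))
E
```

```text
t: 9.7
position: [0.5474, -0.2009, 0.1078]
ee_rot: [0.0, 0.84, 0.542, 0.0]
wrist_force: [0.9, 0.0, -1.0]
finger_gap: 0.555
t: 10.37
position: [0.5472, -0.2007, 0.0992]
ee_rot: [-0.0, 0.84, 0.542, -0.0]
wrist_force: [0.8, -0.2, -0.8]
finger_gap: 0.556
[ 0.54715273 -0.20074562  0.09923711] [ 0.75012214 -0.1706449  -0.82513486] [-0.02148817 -0.03686666 -0.01184569] 0.5556908683661443
```

View pics/s8.png

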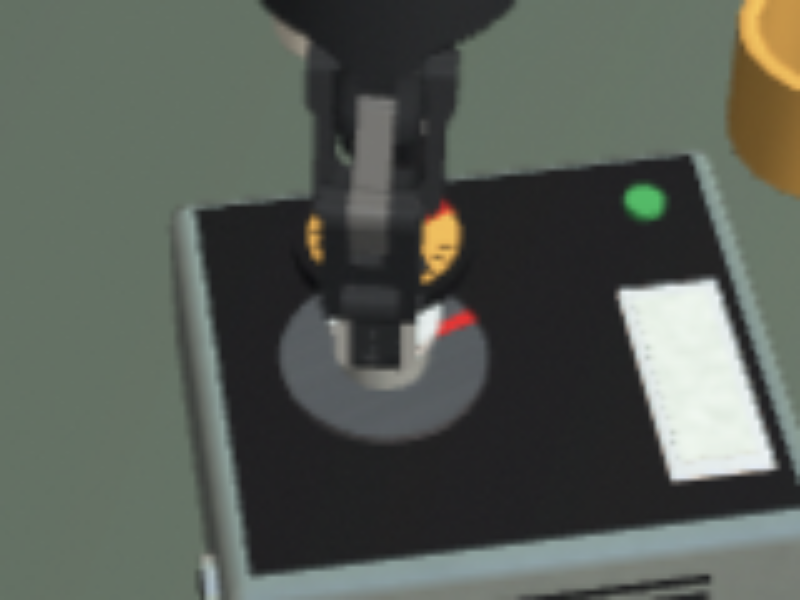

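There is no force with the hub about 2.5 mm below the tip level, so it has entered. I'll continue down.

```bash

python3 -m inch '[[[0,0,-0.002],0,0.02],[[0,0,-0.004],0,0.02],[[0,0,-0.006],0,0.02],[[0,0,-0.006],0,0.02],[[0,0,-0.006],0,0.02],[[0,0,-0.006],0,0.02]]'
python3 -m inch '[[[0,0,-0.0015],0,0.02],[[0,0,-0.003],0,0.02],[[0,0,-0.004],0,0.02],[[0,0,-0.004],0,0.02],[[0,0,-0.004],0,0.02],[[0,0,-0.004],0,0.02]]'
python3 -m inch '[[[0,0,-0.001],0,0.02],[[0,0,-0.002],0,0.02],[[0,0,-0.003],0,0.02],[[0,0,-0.003],0,0.02],[[0,0,-0.003],0,0.02],[[0,0,-0.003],0,0.02]]'
```

```text
t: 10.92
position: [0.5472, -0.2007, 0.0933]
ee_rot: [0.0, 0.84, 0.542, -0.0]
wrist_force: [0.6, -0.6, -1.4]
finger_gap: 0.559
t: 11.42
position: [0.5473, -0.2009, 0.0895]
ee_rot: [0.0, 0.84, 0.542, 0.0]
wrist_force: [0.1, -0.3, 3.5]
finger_gap: 0.554
t: 11.92
position: [0.5473, -0.2008, 0.0864]
ee_rot: [0.0, 0.84, 0.542, 0.0]
wrist_force: [0.9, 0.2, 6.7]
finger_gap: 0.557
```

```bash

python3 -m inch '[[[0,0,-0.001],0,0.02],[[0,0,-0.001],0,0.02],[[0,0,-0.001],0,0.02],[[0,0,-0.001],0,0.02]]'
python3 -m inch '[[[0,0,-0.0005],0,0.02],[[0,0,-0.001],0,0.02],[[0,0,-0.001],0,0.02],[[0,0,-0.001],0,0.02]]'
python3 -c "
from h import *
s=manip.get_state();print(s['position'],s['wrist_force'],s['torque'])"
```

```text
t: 12.25
position: [0.5474, -0.2009, 0.0857]
ee_rot: [0.0, 0.84, 0.542, 0.0]
wrist_force: [-0.2, 1.6, 9.3]
finger_gap: 0.551
t: 12.58
position: [0.5475, -0.2009, 0.0855]
ee_rot: [0.001, 0.84, 0.542, 0.0]
wrist_force: [-4.0, 1.9, 20.1]
finger_gap: 0.553
[ 0.54754996 -0.20093101  0.08553479] [-4.00654257  1.89169061 20.06981676] [ 0.35016442  0.60793891 -0.02128412]
```

```bash

python3 -m inch '[[[0,0,-0.0003],0,0.02],[[0,0,-0.0003],0,0.02],[[0,0,-0.0003],0,0.02],[[0,0,-0.0003],0,0.02],[[0,0,-0.0003],0,0.02],[[0,0,-0.0003],0,0.02],[[0,0,-0.0003],0,0.02],[[0,0,-0.0003],0,0.02],[[0,0,-0.0003],0,0.02],[[0,0,-0.0003],0,0.02],[[0,0,-0.0003],0,0.02],[[0,0,-0.0003],0,0.02]]'
python3 - <<'E'
from meas import *
c=vision.get_calibration("wrist")
p,d=vision.grab_frame("wrist"); cv2.imwrite("pics/w9.png",p[:,:,::-1])
q,_=vision.grab_frame("side"); cv2.imwrite("pics/s9.png",cv2.resize(q[280:400,240:400,::-1],(800,600)))
t,_=vision.grab_frame("top"); cv2.imwrite("pics/t9.png",t[:,:,::-1])
H,S,V,red=masks("pics/w9.png"); gold=(H>12)&(H<32)&(S>200)&(V>150)
_,g,m=blob(gold|red,(321,335),68); m=cv2.morphologyEx(m.astype(np.uint8),cv2.MORPH_CLOSE,np.ones((7,7)))
cen,dia=fit(c,circ(m),.110); print("face",g,cen,dia); _,_,r=blob(red,(340,362),32); print(lineang(c,r,.110,cen))
ys,xs=np.nonzero(cv2.erode(m,np.ones((9,9)))); K=c["camera_matrix"]; D=d[ys,xs]; ok=D>0
P=np.c_[(xs-K[0,2])/K[0,0]*D,(ys-K[1,2])/K[1,1]*D,D][ok]; P=(P-c["t"])@c["R"]
n=np.linalg.svd(P-P.mean(0),full_matrices=False)[2][2]; print("plane",P.mean(0),n)
s=manip.get_state();print(s['position'],s['wrist_force'],s['torque'],s['finger_gap'],s['t'])
E
```

```text
t: 13.58
position: [0.5476, -0.2009, 0.0855]
ee_rot: [0.001, 0.84, 0.542, 0.0]
wrist_force: [-5.4, 2.3, 22.6]
finger_gap: 0.557
face [321.06314299 333.86446437] [ 0.54764025 -0.20095581] 0.042309019942544046
(np.float64(9.078432488363543), np.float64(8.483417499854156), 510)
plane [ 0.54650122 -0.20044003  0.11084314] [ 0.00673578 -0.00348022  0.99997126]
[ 0.54757369 -0.20095185  0.08549435] [-5.5182036   2.22745589 21.74860384] [ 0.38923196  0.80761063 -0.02371982] 0.5574138614254567 13.7333
```

View pics/w9.png

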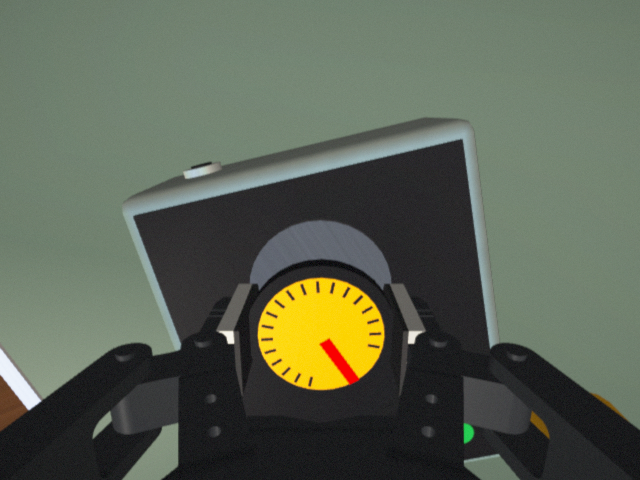

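View pics/s9.png

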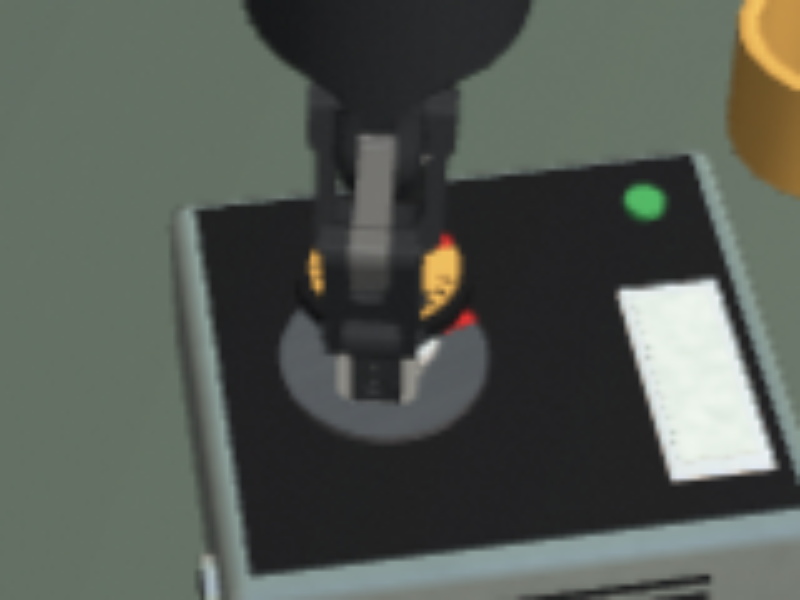

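View pics/t9.png

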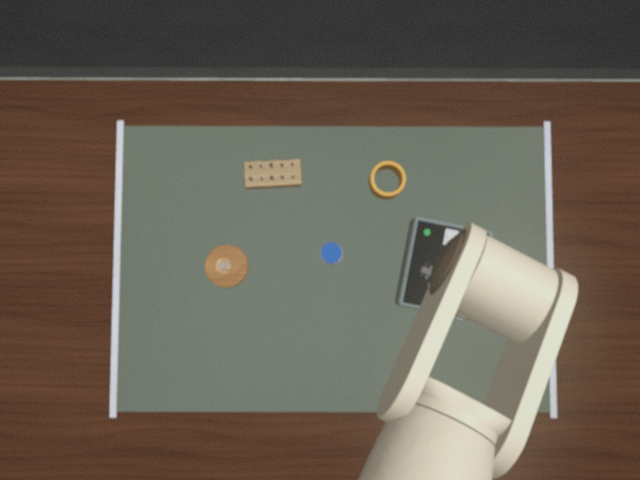

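The dial is home. The face plane reads z = 0.1108 m, against 0.110 m expected and the camera's usual reading about 1 mm high. It is level to 0.4°, with its mark at 8.5–9° against the shaft's ~8.8°. The pressing force is steady at about 22 N. The top view shows the jar, ring and block where they were.

```bash
python3 -c "
from station import manip
print(manip.hand_in())"
```

```text
the job is handed in; nothing more can be done
None
```

The dial is on the shaft and fully down. I handed the job in at about 13.7 s with the gripper still holding the rim and pressing down.

**What I did:** I found the dial and shaft with the top, side and wrist cameras. I gripped the dial by its rim only, lifted it straight off the stand and carried it over the jar. I turned it about +2° and lowered it onto the shaft in small steps.

**Last checks:**
- **Collar at its stop:** As the collar went down, the measured push rose from about 3.5 N to 9 N, then jumped to 20–22 N with no further travel. The tool stopped at z = 0.0855 m, where I expected 0.0857 m.
- **Alignment:** The dial's mark reads 8.5–9.1°, and the shaft's line about 8.8° (readings from 8.2° to 9.1°). The dial is within about 0.5 mm of the axis and level to 0.4°.
- **Face:** I saw nothing touch the gold face in any picture.
- **Other objects:** The jar, ring and block look to be where they were in the top picture.

**Disagreements:**
- **Camera height:** Depth readings came out about 1 mm high throughout.
- **Finger opening:** It read about 47.5 mm on the 50 mm rim, which I put down to the opening scale or soft pads.
- **Sideways force:** About 6 N remained while pressing.

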